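# Jack up the carving rest that bears the bowl

## Task

One of the two tilting carving rests bears the roughed-out wooden bowl: stand the little lever jack with its saddle centred under the stud-marked lift ear of that rest, without lifting the leaf by hand. Pump the handle: push it fully down once so that the leaf tilts up, let it come fully back up, then push it fully down again and finish while still holding it down, with the leaf held up by the jack alone. Leave the other rest's leaf down, keep the bowl on its leaf and do not shift the bottle, bit box, mallet or power unit.

Things in the scene. Friction and masses are not known exactly. Their poses are not given: they have to be found in the camera images.
- jack: small steel lever jack, loose, 0.84 kg; origin on its underside below the saddle; x forward (away from the handle), z up. Base plate 80 wide, 10 mm thick, from 35 mm ahead of the origin to 185 mm behind. A grey housing block, 36 (x) x 36 mm (y), top 82 mm up, stands 70 mm behind the saddle; the handle starts at its back and slopes up to the rear
- jack_grip (a point): grasp point of the jack, inside the housing block: 70 mm behind the saddle, 58 mm above the underside, 24 mm below the block's top; grasp the 36 mm width across the jack's y from above
- jack_saddle: the jack's saddle, a steel disc of 40 mm diameter, 8 mm thick; origin at the centre of its top face. It rises straight up 100 mm per rad of handle, 45 mm in all
- saddle_top (a point): centre of the saddle's top face, 55 mm above the jack's underside while the handle is up
- jack_handle (a joint): jack handle in rad: 0 up (its rest, it springs back when let go), 0.45 fully down against its stop. The pivot is 83 mm behind the saddle and 57 mm up; at 0 the handle slopes 0.35 rad up to the rear, at 0.45 it slopes 0.10 rad down. Pushing at the pad takes about 4 N at first and up to about 12 N with the leaf on the saddle
- handle_pad (a point): centre of the top of the flat rubber pad, 50 x 50 mm, 10 mm thick, at the handle's end, 105 mm from the pivot; push down here. While the handle is up it lies about 179 mm behind the saddle and 101 mm above the table; on the way down it sinks about 46 mm and shifts backwards by about 10 mm at most
- rest_left: the left (as the robot sees it) tilting carving rest: fixed plywood frame 190 (x) x 168 x 74 mm; origin on the table straight below its lift point, x points from its lift ear to its hinge, z up. On it lies a wooden leaf 200 x 170 x 18 mm, top 93 mm above the table, hinged along the +x edge. A steel ear, 50 mm wide, 6 mm thick, sticks 50 mm out of the leaf's -x edge, nothing below it
- rest_right: the right (as the robot sees it) tilting carving rest: fixed plywood frame 190 (x) x 168 x 74 mm; origin on the table straight below its lift point, x points from its lift ear to its hinge, z up. On it lies a wooden leaf 200 x 170 x 18 mm, top 93 mm above the table, hinged along the +x edge. A steel ear, 50 mm wide, 6 mm thick, sticks 50 mm out of the leaf's -x edge, nothing below it
- left_lift (a point): lift point of the left rest: on the underside of its ear, 69 mm above the table while the leaf is down and about 100 mm at the jack's full stroke, straight above the rest's origin; a dark stud of 14 mm on the ear's top stands straight above it. The ear reaches 25 mm on from here towards the rest's -x and the leaf's near edge is 25 mm the other way
- right_lift (a point): lift point of the right rest: on the underside of its ear, 69 mm above the table while the leaf is down and about 100 mm at the jack's full stroke, straight above the rest's origin; a dark stud of 14 mm on the ear's top stands straight above it. The ear reaches 25 mm on from here towards the rest's -x and the leaf's near edge is 25 mm the other way
- bowl_center (a point): centre, half-way up, of the loose roughed-out wooden bowl, 132 mm in diameter and 58 mm high, which stands on the leaf of one of the rests (left at positive y, right at negative y)
- stone_center (a point): centre of a loose sharpening stone on a wooden base, 150 x 55 x 28 mm, lying on the other rest's leaf
- bottle_mid (a point): middle of a loose water bottle, 64 mm in diameter, 210 mm high, standing at the robot's right; leave alone
- mallet_mid (a point): middle of a loose wooden carving mallet standing on its head, 74 mm in diameter, 205 mm high, at the robot's right; leave alone
- bit_box: loose white open box of carving bits, 160 x 120 x 45 mm, bits up to 75 mm high, at the robot's left; origin under its middle; leave alone
- power_unit: loose green power unit, 90 x 75 mm, 95 mm high, at the robot's left; origin under its middle; leave alone
Not all that is in view belongs to the job. What is shaped like the part that bears bowl_center but pink is not meant.

How it is judged:
By the outcome, as a careful person would: the job done as asked, in the order asked, and still so for the second after the job is handed in, while the arm keeps its last pose, push and grip.
It also fails if it takes over 64 s, if anything falls off the work surface, if the arm or the gripper's body presses on something with over 40 N, if the wrist force passes 120 N, or if a joint passes its speed limit or range.

## Robot

A 7-joint arm with a two-finger parallel gripper is mounted at the origin on the work surface. World frame = base frame: x ahead of the robot, y to its left, z up, the work surface at z = 0. Lengths are in mm, angles in degrees, forces in N, time in s.
With the tool pointing down it reaches from about 425 to 875 mm from the base axis. Payload 4.7 kg.
Tool frame: the origin (TCP) lies midway between the tips of the shut fingers; the grasp point (between the pads) lies behind it (grasp_offset is the x of the grasp point in the tool frame, in mm); x points along the fingers, z is the direction in which the jaws open and shut, and the axes are right-handed (so a half turn about x gives the same grasp; the last joint's range is limited). The gripper opens to 87 mm and grips with 3 to 60 N. Pads are 19 mm wide; open, the fingers measure 117 mm over their backs; the gripper's body (75 mm by 190 mm) begins 51 mm behind the grasp point.
Start: joints at [65.953, 18.392, -4.016, 83.108, 1.295, 78.541, -3.26], TCP at [273.193, -589.823, 222.587] pointing down, gripper open.
Joint ranges: [-163.93, 163.93], [-17.29, 119.83], [-79.2, 71.16], [3.27, 140.29], [-89.18, 269.18], [5.43, 117.66], [-154.24, 154.24]. Speed limits (degrees/s): [147.25, 147.25, 180, 180, 180, 180, 180].

## Interface

Orientations are given as [roll, pitch, yaw] about the fixed x, y, z axes, in that order (R = Rz(yaw) Ry(pitch) Rx(roll)).
In Python, from workcell import observe, camera, job_done, grasp_offset gives the robot as it stands.
- The arm moves only by the shell command python3 -m jog 'ROWS' [FORCE]. ROWS is JSON, a list of rows, each an object of numbers: "ax", "ay", "az": the turn, a rotation vector about the tool's x, y, z in rad; "dx", "dy", "dz": the shift along the tool's x, y, z in mm; "jaw": the closure, from 0 (fully open) to 1 (shut). A call has 1 to 10 rows; each row is the pose to reach, as a shift and turn from the pose measured when the call began, along the tool's axes at that moment; what a row does not reach only later rows make up. A row lasts 1/12 s, in which the tool goes at most 41.7 mm and 7.16 degrees, less where a joint would pass 70% of its speed; a pose out of reach is approached as far as the arm can. A call with a gripper value outside its range is refused whole. The fingers move at their own pace and stop on an object; FORCE is the grip in N (left out, the last holds). Time passes only in rows, so rows that repeat a pose let the fingers close. It gives the time, the measured TCP pose, the force and the opening at its end, in the units of the state.
- observe(): the state, without advancing time (a new reading comes with each control period).
- camera(name): name is "side" or "top"; returns a dict with "image" (384x512x3 uint8, red, green, blue), "fx", "fy", "cx", "cy" (pixels), "D" ([k1, k2, p1, p2, k3] as OpenCV has them; the pictures are not rectified), "R" (3x3) and "t" (3): a world point X has camera coordinates R X + t. Camera axes: x right, y down, z forward; pixel columns grow to the right and rows downward; lengths in mm; the calibration is good to about 2 mm. A picture is of the moment at which its call begins. There is no depth.
- job_done(): hands the job in, once; it reports no verdict.
The state is a dict: "clock": time; "q": joint angles; "joint_velocities": joint speeds; "joint_torque": joint torques, N m; "tcp_pos": TCP position; "ee_rot": TCP orientation; "wrist_force": force on the tool from outside, world axes, zero at the start; "ft_torque": the same for the moment, N m; "finger_gap": finger opening in mm.
Only numpy, scipy, OpenCV 4.12 (cv2) and the standard library are available. Lean on these libraries where they do the work, as an engineer would, in place of code of your own. Each camera call takes 0.05 s, during which the arm holds its last target. There are 200 camera calls.

## Working session

There is one attempt and no reset: what is moved stays moved. The work goes in short steps, Python scripts to look and compute and a shell command to move; the robot and the scene stay as the last step left them, time stands still between calls to the robot, and variables do not carry over. Pictures are saved under pics/ and viewed, about 8 in all and at most 12, crops included, and the job is handed in when it is done.

```bash
ls; mkdir -p pics; cat > h.py <<'E'
import numpy as np, cv2
from workcell import observe, camera, job_done, grasp_offset
def ray(c,uv):
    K=np.array([[c['fx'],0,c['cx']],[0,c['fy'],c['cy']],[0,0,1]])
    p=cv2.undistortPoints(np.array(uv,float).reshape(-1,1,2),K,np.array(c['D'],float)).reshape(-1,2)
    R=np.array(c['R']);t=np.array(c['t'])
    d=np.c_[p,np.ones(len(p))]@R
    return -R.T@t,d
def onz(c,uv,z):
    o,d=ray(c,uv); return o+d*((np.array(z)-o[2])/d[:,2])[:,None]
def proj(c,X):
    K=np.array([[c['fx'],0,c['cx']],[0,c['fy'],c['cy']],[0,0,1]])
    return cv2.projectPoints(np.array(X,float).reshape(-1,1,3),cv2.Rodrigues(np.array(c['R']))[0],np.array(c['t'],float),K,np.array(c['D'],float))[0].reshape(-1,2)
def save(c,name,crop=None,s=1):
    im=c['image'][:,:,::-1]
    if crop: x0,y0,x1,y1=crop; im=im[y0:y1,x0:x1]
    cv2.imwrite('pics/'+name,cv2.resize(im,None,fx=s,fy=s,interpolation=cv2.INTER_CUBIC))
E
python3 - <<'E'
from h import *
import pickle
print(observe(),grasp_offset)
for n in('top','side'):
    c=camera(n); pickle.dump(c,open(n+'0.pkl','wb')); save(c,n+'0.png',None,1.5); print(n,-np.array(c['R']).T@c['t'],c['fx'])
E
```

```text
pics
{'clock': 0.0, 'q': array([65.95294197, 18.4380746 , -4.01560641, 83.17645762,  1.29586998,
       78.5393744 , -3.25788559]), 'joint_velocities': array([ 0.0394057 ,  0.02656048, -0.033454  ,  0.07125932, -0.08201048,
        0.05192303, -0.00877722]), 'joint_torque': array([ 2.13729090e-04, -4.91291785e+01, -4.03624177e-01, -3.12529063e+01,
       -6.39108382e-02,  4.38970432e-02,  1.89111643e-04]), 'tcp_pos': array([ 272.92453595, -589.31120763,  221.4590529 ]), 'ee_rot': array([-176.52188429,   89.89118521,  118.33731695]), 'wrist_force': array([-0.23425502,  0.19389706, -0.61550527]), 'ft_torque': array([-0.05594957, -0.00399936,  0.04561139]), 'finger_gap': 86.90516799223623} -18.700000000000003
top [ 187.46194597  -57.95193824 1754.22466722] 475.4463462730786
side [  377.40123918 -1079.42321521  1193.75338952] 481.24295714367616
```

View pics/top0.png

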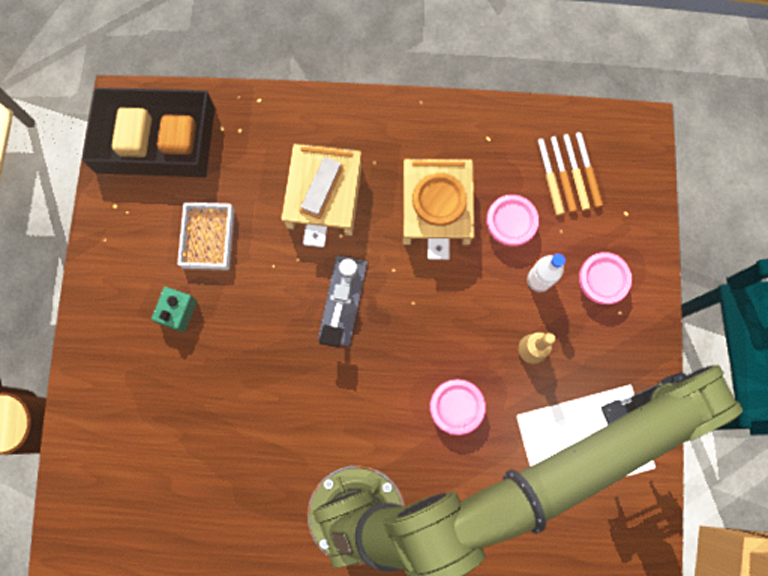

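View pics/side0.png

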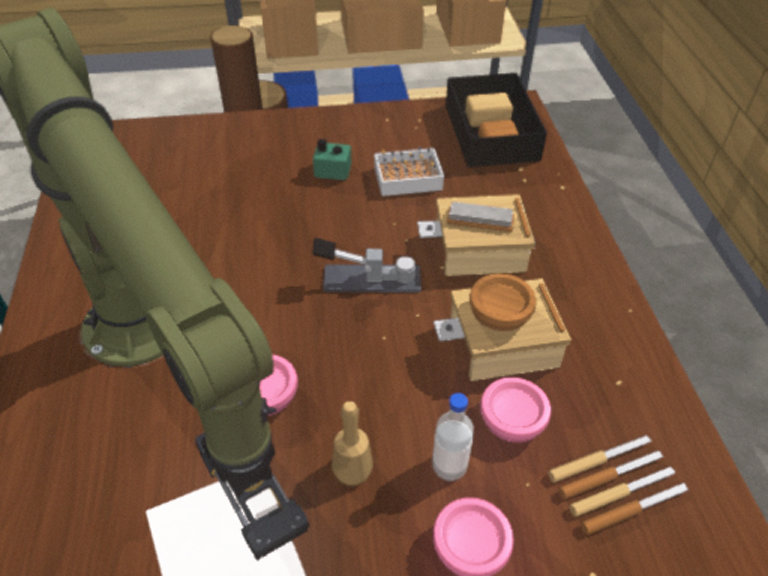

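Top (1.5× pixels): the brown bowl is at (440,199) on the right rest, whose stud is at (438,248). The left rest, stone on top, has its stud at (315,236). The jack's saddle is at (348,267) and its pad at (331,336). Things that could be taken for the bowl are the pink bowls at (513,220), (605,278) and (457,407), and the left rest could be taken for the right one. I choose the right rest with the brown bowl and check it in one close crop.

```bash
python3 - <<'E'
from h import *
import pickle
c=pickle.load(open('top0.pkl','rb')); save(c,'crop1.png',(200,95,330,240),4)
E
```

```text
(no output)
```

View pics/crop1.png

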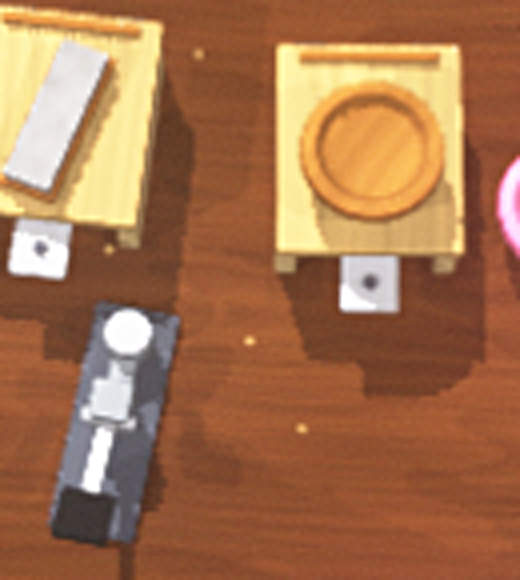

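The crop confirms the choice: the brown bowl is on the right rest, with its stud at crop (371,282). The jack's saddle is at (128,332), its housing at (112,395) and its pad at (83,513). Now I refine these with masks and two-view rays.

```bash
cat >> h.py <<'E'
def tri(a,ua,b,ub):
    o1,d1=ray(a,[ua]);o2,d2=ray(b,[ub]);d1=d1[0];d2=d2[0]
    s=np.linalg.lstsq(np.c_[d1,-d2],o2-o1,rcond=None)[0]
    p,q=o1+s[0]*d1,o2+s[1]*d2
    return (p+q)/2,np.linalg.norm(p-q)
def cen(c,uv,r,f):
    u,v=map(int,np.round(uv)); im=c['image'][v-r:v+r+1,u-r:u+r+1].astype(float)
    w=f(im); n,l,st,ce=cv2.connectedComponentsWithStats(w.astype(np.uint8))
    k=1+np.argmax(st[1:,4]); return ce[k]+[u-r,v-r],st[k,4]
E
python3 - <<'E'
from h import *
import pickle
T=pickle.load(open('top0.pkl','rb'));S=pickle.load(open('side0.pkl','rb'))
cr=lambda u,v:np.array([(u+.5)/4-.5+200,(v+.5)/4-.5+95])
print('leaf',onz(T,[cr(275,254),cr(463,254),cr(461,45),cr(277,45)],93).round(1).tolist())
print('base',onz(T,[cr(97,303),cr(181,318),cr(133,545),cr(52,535)],10).round(1).tolist())
dark=lambda im: im.max(2)<110
bright=lambda im: im.min(2)>150
pts={'stud':(cr(371,282),(449/1.5,328/1.5),3,75,dark),'saddle':(cr(128,332),(405/1.5,265/1.5),8,55,bright),
'pad':(cr(83,513),(324/1.5,248/1.5),9,101,lambda im:im.max(2)<50)}
for n,(a,b,r,z,f) in pts.items():
    try:
        ca,na=cen(T,a,r,f);cb,nb=cen(S,b,r,f)
        print(n,ca,na,cb,nb,'top@z',onz(T,[ca],z).round(1),'side@z',onz(S,[cb],z).round(1),'tri',tri(T,ca,S,cb))
    except Exception as e: print(n,e)
print('hous',onz(T,[cr(112,395)],82))
save(S,'crop2.png',(200,140,320,230),6)
E
```

```text
leaf [[667.1, -76.5, 93.0], [676.5, -247.2, 93.0], [879.5, -240.3, 93.0], [869.6, -68.7, 93.0]]
base [[633.8, 88.6, 10.0], [623.5, 8.2, 10.0], [405.7, 39.9, 10.0], [410.8, 115.3, 10.0]]
stud [292.   165.25] 4 [299.         218.35294118] 17 top@z [[ 650.  -164.3   75. ]] side@z [[ 646.5 -161.5   75. ]] tri (array([ 647.29333832, -164.12070437,   78.6796382 ]), np.float64(3.188478211215913))
saddle [231.38596491 177.68421053] 114 [270.01282051 175.15384615] 78 top@z [[596.1  55.3  55. ]] side@z [[592.7  54.6  55. ]] tri (array([594.43106237,  55.19206187,  54.90752957]), np.float64(3.2848858882205367))
pad [224. 230.] 1 [214.61111111 167.88888889] 36 top@z [[395.7  66.  101. ]] side@z [[409.7  66.3 101. ]] tri (array([402.87594795,  66.90034378,  98.86014119]), np.float64(13.869711948758425))
hous [[530.96781057  63.25953789  82.        ]]
```

View pics/crop2.png

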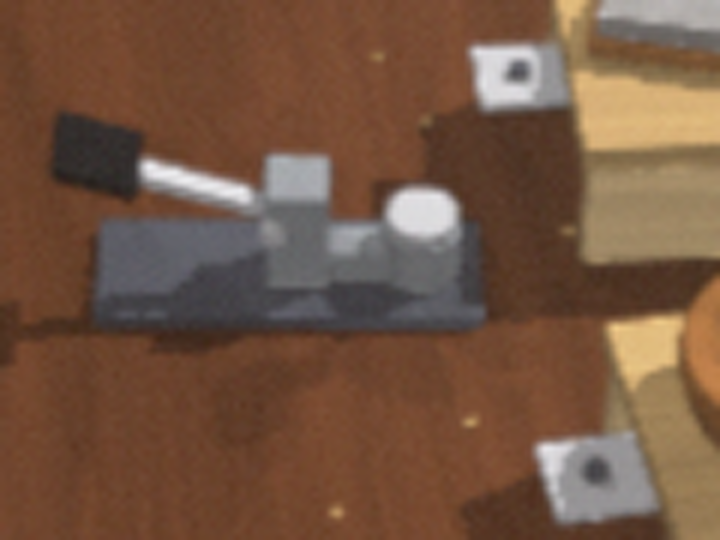

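Crop 2 confirms the jack layout (housing at (297,180), saddle at (423,212), right stud at (597,470)). The heights agree: saddle triangulates to z≈55, the stud to z≈78. The jack saddle is at ≈(594.5,55) with yaw ≈ -7.5°. The right lift point is at ≈(648,-163) with rest yaw ≈ 2.6°. Next I write a move helper and check obstacle clearances.

```bash
cat >> h.py <<'E'
from scipy.spatial.transform import Rotation as Ro
def go(x,y,z,yaw,s=None):
    """row for TCP at x,y,z, tool down, jaws (tool z) along the horizontal direction yaw+90 (mod 180)"""
    s=s or observe(); R=Ro.from_euler('xyz',s['ee_rot'],degrees=True).as_matrix()
    best=None
    for k in(1,-1):
        a=np.radians(yaw+90); Z=k*np.array([np.cos(a),np.sin(a),0]); X=np.array([0,0,-1.]); Y=np.cross(Z,X)
        rv=Ro.from_matrix(R.T@np.c_[X,Y,Z]).as_rotvec()
        d=R.T@(np.array([x,y,z])-s['tcp_pos'])
        print('k',k,'d',d.round(1),'a',rv.round(3),'q7',s['q'][6].round(1), 'deg',np.degrees(np.linalg.norm(rv)).round(1))
E
python3 - <<'E'
from h import *
import pickle
T=pickle.load(open('top0.pkl','rb'));S=pickle.load(open('side0.pkl','rb'))
g=lambda u,v:(u/1.5,v/1.5)
print('mallet head side base',onz(S,[g(352,468)],20).round(),'handle tip',tri(T,g(547,339),S,g(349,406)))
print('bottle cap',tri(T,g(557,261),S,g(458,402)),'legs z0',onz(T,[((285)/4+200,271/4+95),((445)/4+200,271/4+95)],0).round(1).tolist())
s=observe();print(Ro.from_euler('xyz',s['ee_rot'],degrees=True).as_matrix().round(2))
go(525,64,320,-7.5)
E
```

```text
mallet head side base [[ 420. -418.   20.]] handle tip (array([ 421.12112307, -406.19332232,  198.5877234 ]), np.float64(0.03911558974644225))
bottle cap (array([ 598.8713549 , -426.34174129,  204.25504007]), np.float64(0.15511393117474181)) legs z0 [[676.2, -89.4, 0.0], [684.6, -242.4, 0.0]]
[[-0.    0.91  0.42]
 [ 0.    0.42 -0.91]
 [-1.   -0.   -0.  ]]
k 1 d [ -97.6  503.3 -487.1] a [-2.577e+00 -1.000e-03 -2.000e-03] q7 -3.3 deg 147.6
k -1 d [ -97.6  503.3 -487.1] a [ 0.565 -0.002  0.001] q7 -3.3 deg 32.4
```

```bash
python3 -m jog '[{"dx":-50},{"dx":-98},{"dx":-98,"dy":30,"dz":-30},{"dx":-98,"dy":60,"dz":-58,"ax":0.07},{"dx":-98,"dy":90,"dz":-87,"ax":0.14},{"dx":-98,"dy":120,"dz":-116,"ax":0.21},{"dx":-98,"dy":150,"dz":-145,"ax":0.28},{"dx":-98,"dy":180,"dz":-174,"ax":0.35},{"dx":-98,"dy":210,"dz":-203,"ax":0.42},{"dx":-98,"dy":240,"dz":-232,"ax":0.49}]'; python3 -c "
from h import *
go(525,64,250,-7.5);print(observe()['q'].round(1))"
```

```text
k 1 d [ -27.6  503.3 -487. ] a [-2.577e+00 -1.000e-03 -2.000e-03] q7 -3.3 deg 147.6
k -1 d [ -27.6  503.3 -487. ] a [ 0.565 -0.002  0.001] q7 -3.3 deg 32.4
[66.  18.4 -4.  83.2  1.3 78.5 -3.3]invalid input
```

```bash
python3 -m jog '[{"ax":0,"ay":0,"az":0,"dx":-50,"dy":0,"dz":0,"jaw":0}]'; python3 -m jog '[{"dx":-50,"jaw":0}]'; python3 -m jog '[{"dx":-10,"dy":0,"dz":0}]'
```

```text
clock: 0.18
tcp_pos: [270.6, -584.9, 254.2]
ee_rot: [-177.9, 88.8, 117.0]
wrist_force: [-0.0, -0.3, -1.4]
finger_gap: 87.2invalid input
invalid input
```

```bash
python3 -m jog '[{"ax":0,"ay":0,"az":0,"dx":-40,"dy":0,"dz":0,"jaw":0},{"ax":0,"ay":0,"az":0,"dx":-65,"dy":20,"dz":-20,"jaw":0},{"ax":0.07,"ay":0,"az":0,"dx":-65,"dy":45,"dz":-44,"jaw":0},{"ax":0.14,"ay":0,"az":0,"dx":-65,"dy":70,"dz":-68,"jaw":0},{"ax":0.21,"ay":0,"az":0,"dx":-65,"dy":98,"dz":-95,"jaw":0},{"ax":0.28,"ay":0,"az":0,"dx":-65,"dy":126,"dz":-122,"jaw":0},{"ax":0.35,"ay":0,"az":0,"dx":-65,"dy":154,"dz":-149,"jaw":0},{"ax":0.42,"ay":0,"az":0,"dx":-65,"dy":182,"dz":-176,"jaw":0},{"ax":0.49,"ay":0,"az":0,"dx":-65,"dy":210,"dz":-203,"jaw":0},{"ax":0.55,"ay":0,"az":0,"dx":-65,"dy":238,"dz":-230,"jaw":0}]'; python3 -c "
from h import *
go(525,64,200,-7.5);print(observe()['q'].round(1))"
```

```text
clock: 1.02
tcp_pos: [390.6, -275.3, 323.3]
ee_rot: [-144.9, 88.8, 118.2]
wrist_force: [1.1, -0.1, -0.4]
finger_gap: 86.8
k 1 d [ 128.1   94.5 -350.8] a [-3.13  -0.019 -0.026] q7 -63.5 deg 179.3
k -1 d [ 128.1   94.5 -350.8] a [ 0.011 -0.017  0.012] q7 -63.5 deg 1.3
[ 49.   -3.1 -15.7  95.7  -1.4  88.3 -63.5]
```

```bash
python3 -m jog '[{"ax":0,"ay":0,"az":0,"dx":0,"dy":9,"dz":-35,"jaw":0},{"ax":0,"ay":0,"az":0,"dx":20,"dy":19,"dz":-70,"jaw":0},{"ax":0.01,"ay":-0.01,"az":0.01,"dx":40,"dy":28,"dz":-105,"jaw":0},{"ax":0.01,"ay":-0.02,"az":0.01,"dx":60,"dy":38,"dz":-140,"jaw":0},{"ax":0.01,"ay":-0.02,"az":0.01,"dx":75,"dy":47,"dz":-175,"jaw":0},{"ax":0.01,"ay":-0.02,"az":0.01,"dx":90,"dy":57,"dz":-210,"jaw":0},{"ax":0.01,"ay":-0.02,"az":0.01,"dx":105,"dy":66,"dz":-245,"jaw":0},{"ax":0.01,"ay":-0.02,"az":0.01,"dx":115,"dy":76,"dz":-280,"jaw":0},{"ax":0.01,"ay":-0.02,"az":0.01,"dx":125,"dy":85,"dz":-315,"jaw":0},{"ax":0.01,"ay":-0.02,"az":0.01,"dx":128,"dy":94,"dz":-350,"jaw":0}]'; python3 - <<'E'
from h import *
go(525,64,39.5,-7.5);print(observe()['q'].round(1))
save(camera('side'),'s1.png',(150,80,350,230),4)
E
```

```text
clock: 1.85
tcp_pos: [523.5, 64.7, 198.3]
ee_rot: [-48.7, 89.7, -146.1]
wrist_force: [0.7, -0.3, -0.2]
finger_gap: 87.1
k 1 d [ 1.588e+02  2.200e+00 -1.000e-01] a [-3.14  -0.007  0.006] q7 -111.2 deg 179.9
k -1 d [ 1.588e+02  2.200e+00 -1.000e-01] a [0.001 0.004 0.004] q7 -111.2 deg 0.3
[  27.     7.2  -39.6  101.     4.9   73.8 -111.2]
```

View pics/s1.png

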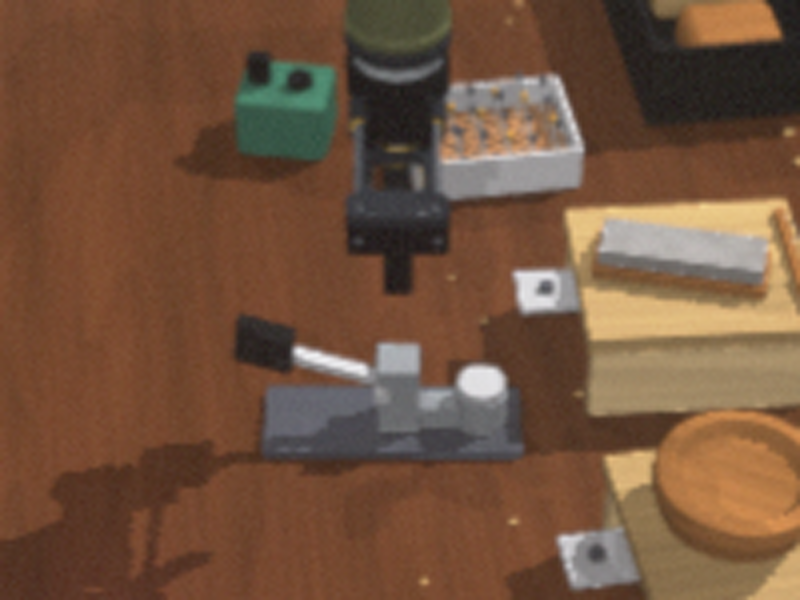

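The gripper is straight above the housing (fingertip column 398, housing 398). Descending and closing.

```bash
python3 -m jog '[{"ax":0,"ay":0,"az":0,"dx":35,"dy":2,"dz":0,"jaw":0},{"ax":0,"ay":0,"az":0,"dx":70,"dy":2,"dz":0,"jaw":0},{"ax":0,"ay":0,"az":0,"dx":100,"dy":2,"dz":0,"jaw":0},{"ax":0,"ay":0,"az":0,"dx":120,"dy":2,"dz":0,"jaw":0},{"ax":0,"ay":0,"az":0,"dx":140,"dy":2,"dz":0,"jaw":0},{"ax":0,"ay":0,"az":0,"dx":152,"dy":2,"dz":0,"jaw":0},{"ax":0,"ay":0,"az":0,"dx":158,"dy":2,"dz":0,"jaw":0},{"ax":0,"ay":0,"az":0,"dx":158,"dy":2,"dz":0,"jaw":0}]' && python3 -m jog '[{"ax":0,"ay":0,"az":0,"dx":0,"dy":0,"dz":0,"jaw":0.5},{"ax":0,"ay":0,"az":0,"dx":0,"dy":0,"dz":0,"jaw":0.7},{"ax":0,"ay":0,"az":0,"dx":0,"dy":0,"dz":0,"jaw":0.8},{"ax":0,"ay":0,"az":0,"dx":0,"dy":0,"dz":0,"jaw":0.8},{"ax":0,"ay":0,"az":0,"dx":0,"dy":0,"dz":0,"jaw":0.8},{"ax":0,"ay":0,"az":0,"dx":0,"dy":0,"dz":0,"jaw":0.8},{"ax":0,"ay":0,"az":0,"dx":0,"dy":0,"dz":0,"jaw":0.8},{"ax":0,"ay":0,"az":0,"dx":0,"dy":0,"dz":0,"jaw":0.8}]' 40
```

```text
clock: 2.57
tcp_pos: [525.8, 73.8, 39.7]
ee_rot: [-122.3, 89.7, 140.8]
wrist_force: [-0.3, 0.4, 0.5]
finger_gap: 86.9
clock: 3.23
tcp_pos: [526.0, 70.7, 40.0]
ee_rot: [-77.3, 89.7, -174.3]
wrist_force: [-0.6, -6.0, 3.2]
finger_gap: 41.5
```

```bash
python3 -m jog '[{"ax":0,"ay":0,"az":0,"dx":0,"dy":0,"dz":0,"jaw":0.8},{"ax":0,"ay":0,"az":0,"dx":0,"dy":0,"dz":0,"jaw":0.8},{"ax":0,"ay":0,"az":0,"dx":0,"dy":0,"dz":0,"jaw":0.8},{"ax":0,"ay":0,"az":0,"dx":0,"dy":0,"dz":0,"jaw":0.8},{"ax":0,"ay":0,"az":0,"dx":0,"dy":0,"dz":0,"jaw":0.8},{"ax":0,"ay":0,"az":0,"dx":0,"dy":0,"dz":0,"jaw":0.8}]' 40; python3 - <<'E'
from h import *
s=observe();print(s['q'].round(1)); go(525,64,39.5,-7.5)
save(camera('side'),'s2.png',(150,80,350,230),4)
E
```

```text
clock: 3.73
tcp_pos: [526.0, 68.9, 40.1]
ee_rot: [-55.5, 89.7, -152.6]
wrist_force: [-0.4, -5.5, 2.8]
finger_gap: 36.1
[  23.2   17.9  -38.   110.    13.1   56.7 -117.8]
k 1 d [ 0.6 -0.3  5. ] a [-3.134 -0.008  0.005] q7 -117.8 deg 179.6
k -1 d [ 0.6 -0.3  5. ] a [0.007 0.003 0.005] q7 -117.8 deg 0.5
```

View pics/s2.png

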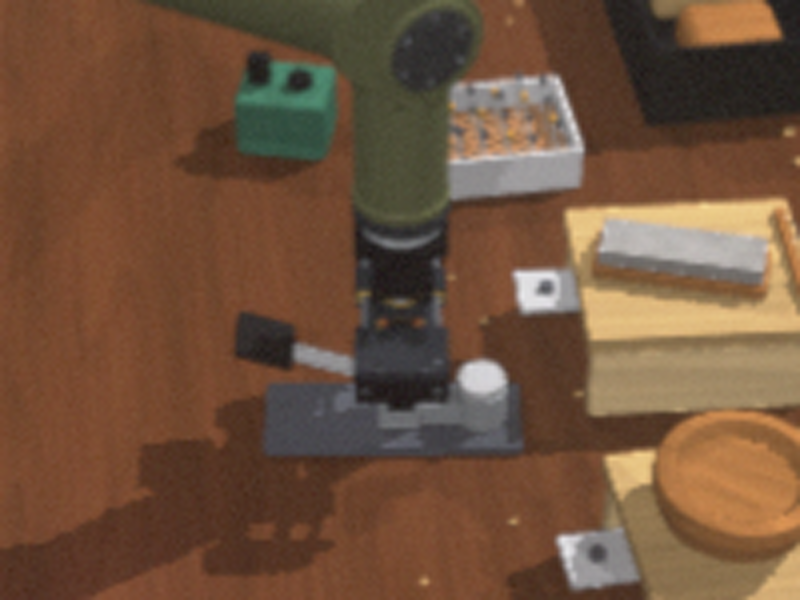

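The housing is held (gap 36.1). The jack was nudged about 4 mm in +y, and the wrist reading agrees with that. Lifting 6 mm and carrying it in front of the right rest.

```bash
python3 -m jog '[{"ax":0,"ay":0,"az":0,"dx":-3,"dy":0,"dz":0,"jaw":0.8},{"ax":0,"ay":0,"az":0,"dx":-6,"dy":0,"dz":0,"jaw":0.8},{"ax":0,"ay":0,"az":0,"dx":-7,"dy":0,"dz":0,"jaw":0.8}]'; python3 - <<'E'
from h import *
go(523,-168,47,2.5)
E
```

```text
clock: 4.03
tcp_pos: [524.9, 69.8, 46.4]
ee_rot: [-70.5, 89.6, -167.6]
wrist_force: [0.1, 0.1, -8.4]
finger_gap: 35.9
k 1 d [ -0.3  27.2 236.3] a [ 2.975  0.011 -0.003] q7 -117.5 deg 170.5
k -1 d [ -0.3  27.2 236.3] a [-0.166  0.002  0.007] q7 -117.5 deg 9.5
```

```bash
python3 -m jog '[{"ax":0,"ay":0,"az":0,"dx":-1,"dy":3,"dz":15,"jaw":0.8},{"ax":-0.02,"ay":0,"az":0,"dx":-1,"dy":5,"dz":40,"jaw":0.8},{"ax":-0.04,"ay":0,"az":0,"dx":-1,"dy":8,"dz":65,"jaw":0.8},{"ax":-0.06,"ay":0,"az":0,"dx":-1,"dy":11,"dz":90,"jaw":0.8},{"ax":-0.08,"ay":0,"az":0,"dx":-1,"dy":14,"dz":115,"jaw":0.8},{"ax":-0.1,"ay":0,"az":0,"dx":-1,"dy":17,"dz":140,"jaw":0.8},{"ax":-0.12,"ay":0,"az":0,"dx":-1,"dy":20,"dz":165,"jaw":0.8},{"ax":-0.14,"ay":0,"az":0,"dx":-1,"dy":23,"dz":190,"jaw":0.8},{"ax":-0.16,"ay":0,"az":0,"dx":-1,"dy":25,"dz":215,"jaw":0.8},{"ax":-0.166,"ay":0,"az":0.005,"dx":-1,"dy":27,"dz":233,"jaw":0.8}]'; python3 - <<'E'
from h import *
s=observe();print(s['q'].round(1));go(576.6,-166,46,2.5)
c=camera('top');save(c,'t2.png',(220,90,340,225),5)
E
```

```text
clock: 4.87
tcp_pos: [522.4, -166.7, 46.9]
ee_rot: [-66.4, 89.8, -153.9]
wrist_force: [0.6, -0.7, -8.0]
finger_gap: 35.4
[ 43.3  18.2 -32.5 107.6  11.7  57.6 -81.8]
k 1 d [ 0.7 54.2  1.6] a [ 3.141e+00  5.000e-03 -2.000e-03] q7 -81.8 deg 180.0
k -1 d [ 0.7 54.2  1.6] a [-0.001  0.002  0.003] q7 -81.8 deg 0.2
```

View pics/t2.png

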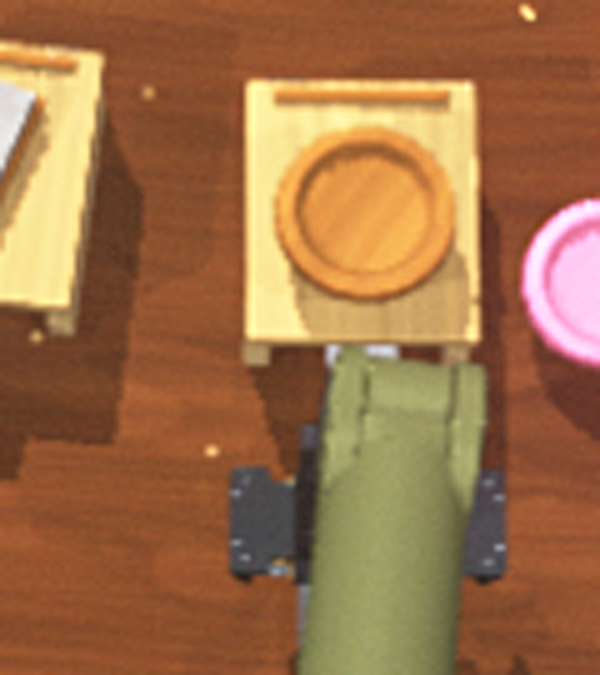

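The top view is occluded by the arm, but the jack is in line with the ear and clear of everything. Sliding forward at 47 mm TCP height leaves the saddle at about 62, under the ear at 69.

```bash
python3 -m jog '[{"ax":0,"ay":0,"az":0,"dx":1,"dy":10,"dz":0,"jaw":0.8},{"ax":0,"ay":0,"az":0,"dx":1,"dy":22,"dz":1,"jaw":0.8},{"ax":0,"ay":0,"az":0,"dx":1,"dy":30,"dz":1,"jaw":0.8},{"ax":0,"ay":0,"az":0,"dx":1,"dy":30,"dz":1,"jaw":0.8}]'; python3 - <<'E'
from h import *
s=observe();go(576.6,-166,46,2.5)
c=camera('side');save(c,'s3.png',(240,170,340,245),7)
E
```

```text
clock: 5.25
tcp_pos: [554.4, -169.4, 45.7]
ee_rot: [-13.5, 89.8, -101.1]
wrist_force: [0.6, 1.1, -7.1]
finger_gap: 35.6
k 1 d [-0.3 22.3 -2.5] a [ 3.139e+00  1.000e-03 -4.000e-03] q7 -83.6 deg 179.8
k -1 d [-0.3 22.3 -2.5] a [-0.003  0.003  0.001] q7 -83.6 deg 0.2
```

View pics/s3.png

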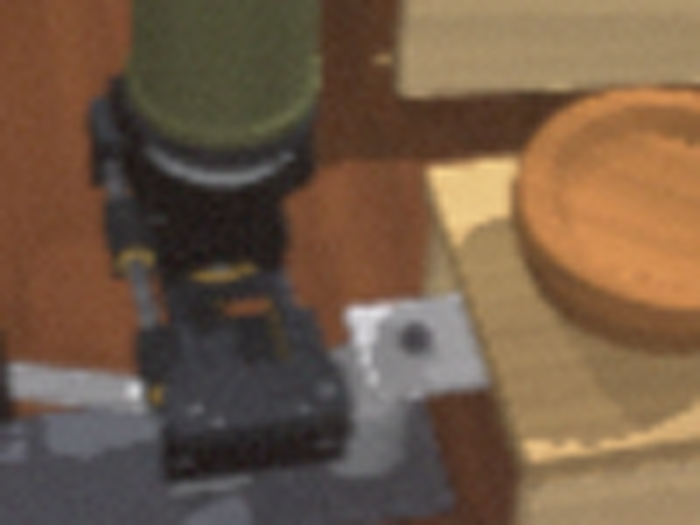

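```bash
python3 - <<'E'
from h import *
c=camera('side'); s=observe()
cr=lambda u,v:[(u+.5)/7-.5+240,(v+.5)/7-.5+170]
p=s['tcp_pos'];z=p[2]-40
o=p+70*np.array([np.cos(np.radians(2.5)),np.sin(np.radians(2.5)),0])
f=np.array([.999,.0436,0]);l=np.array([-.0436,.999,0])
print('front right corner',onz(c,[cr(453,512)],10+z).round(1),'exp',o+35*f-40*l)
print('stud',onz(c,[cr(415,337)],76).round(1))
# predicted silhouette right edge of saddle col
for zz in (z+47,z+30): 
  q=o.copy();q[2]=zz
  print(((proj(c,[q,q+20*f,q-20*f,q-20*l])-[240,170])*7).round().tolist())
E
```

```text
front right corner [[ 657.3 -210.5   15.3]] exp [ 658.61683434 -205.09758647   45.34738895]
stud [[ 646.4 -159.8   76. ]]
[[356.0, 387.0], [401.0, 380.0], [312.0, 393.0], [367.0, 422.0]]
[[354.0, 411.0], [398.0, 405.0], [310.0, 417.0], [365.0, 446.0]]
```

```bash
python3 -c "
from h import *
go(577.6,-164.5,46,2.5)"; python3 -m jog '[{"ax":0,"ay":0,"az":0,"dx":0,"dy":8,"dz":-3,"jaw":0.8},{"ax":0,"ay":0,"az":0,"dx":0,"dy":16,"dz":-4,"jaw":0.8},{"ax":0,"ay":0,"az":0,"dx":0,"dy":23,"dz":-4,"jaw":0.8},{"ax":0,"ay":0,"az":0,"dx":0,"dy":23,"dz":-4,"jaw":0.8}]'; python3 -c "
from h import *
go(577.6,-164.5,40,2.5)
c=camera('side');save(c,'s4.png',(250,170,340,245),8)"
```

```text
k 1 d [-0.8 25.8 -4.2] a [ 3.139  0.007 -0.005] q7 -83.6 deg 179.8
k -1 d [-0.8 25.8 -4.2] a [-0.003  0.003  0.004] q7 -83.6 deg 0.4
clock: 5.68
tcp_pos: [577.2, -163.9, 45.7]
ee_rot: [-22.6, 89.8, -110.2]
wrist_force: [-0.2, -0.2, -8.4]
finger_gap: 35.8
k 1 d [5.7 0.3 0.6] a [ 3.14e+00  2.00e-03 -5.00e-03] q7 -85.2 deg 179.9
k -1 d [5.7 0.3 0.6] a [-0.002  0.003  0.001] q7 -85.2 deg 0.2
```

View pics/s4.png

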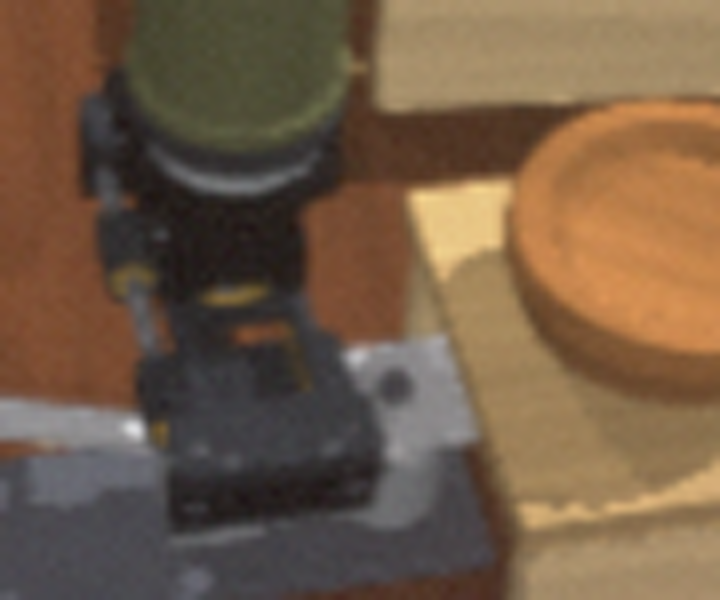

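No contact, and the saddle is below the stud at (396,385). Setting down and releasing.

```bash
python3 -m jog '[{"ax":0,"ay":0,"az":0,"dx":3,"dy":0,"dz":0,"jaw":0.8},{"ax":0,"ay":0,"az":0,"dx":5.5,"dy":0,"dz":0,"jaw":0.8},{"ax":0,"ay":0,"az":0,"dx":6.5,"dy":0,"dz":0,"jaw":0.8},{"ax":0,"ay":0,"az":0,"dx":6.5,"dy":0,"dz":0,"jaw":0.8}]'; python3 -m jog '[{"ax":0,"ay":0,"az":0,"dx":0,"dy":0,"dz":0,"jaw":0.4},{"ax":0,"ay":0,"az":0,"dx":0,"dy":0,"dz":0,"jaw":0.2},{"ax":0,"ay":0,"az":0,"dx":0,"dy":0,"dz":0,"jaw":0.2},{"ax":0,"ay":0,"az":0,"dx":0,"dy":0,"dz":0,"jaw":0.2},{"ax":0,"ay":0,"az":0,"dx":0,"dy":0,"dz":0,"jaw":0.2},{"ax":0,"ay":0,"az":0,"dx":0,"dy":0,"dz":0,"jaw":0.2}]'; python3 -c "
from h import *
go(458,-169.5,200,2.5)
go(458,-169.5,200,92.5)
"
```

```text
clock: 6.07
tcp_pos: [576.1, -164.4, 40.1]
ee_rot: [-40.5, 89.7, -128.2]
wrist_force: [-2.9, 0.8, 2.7]
finger_gap: 36.0
clock: 6.57
tcp_pos: [576.3, -164.5, 40.2]
ee_rot: [-34.3, 89.7, -122.0]
wrist_force: [0.0, 0.3, 0.1]
finger_gap: 66.0
k 1 d [-159.5 -118.8    0.7] a [ 3.139  0.004 -0.006] q7 -85.4 deg 179.9
k -1 d [-159.5 -118.8    0.7] a [-0.002  0.004  0.003] q7 -85.4 deg 0.3
k 1 d [-159.5 -118.8    0.7] a [ 1.568e+00  5.000e-03 -1.000e-03] q7 -85.4 deg 89.9
k -1 d [-159.5 -118.8    0.7] a [-1.573e+00  1.000e-03  5.000e-03] q7 -85.4 deg 90.1
```

```bash
python3 -m jog '[{"ax":0,"ay":0,"az":0,"dx":-20,"dy":0,"dz":0,"jaw":0},{"ax":0,"ay":0,"az":0,"dx":-50,"dy":0,"dz":0,"jaw":0},{"ax":0,"ay":0,"az":0,"dx":-85,"dy":0,"dz":0,"jaw":0.2},{"ax":0,"ay":0,"az":0,"dx":-120,"dy":0,"dz":0,"jaw":0.5},{"ax":0,"ay":0,"az":0,"dx":-140,"dy":-30,"dz":0,"jaw":1},{"ax":0,"ay":0,"az":0,"dx":-150,"dy":-60,"dz":0,"jaw":1},{"ax":0,"ay":0,"az":0,"dx":-160,"dy":-90,"dz":0,"jaw":1},{"ax":0,"ay":0,"az":0,"dx":-160,"dy":-119,"dz":1,"jaw":1},{"ax":0,"ay":0,"az":0,"dx":-160,"dy":-119,"dz":1,"jaw":1}]'; python3 -c "
from h import *
import pickle
c=camera('side');pickle.dump(c,open('s5.pkl','wb'));save(c,'s5.png',(190,150,340,250),5)"
```

```text
clock: 7.32
tcp_pos: [453.4, -171.2, 201.0]
ee_rot: [-38.2, 89.5, -126.1]
wrist_force: [1.0, 0.4, -1.7]
finger_gap: 44.1
```

View pics/s5.png

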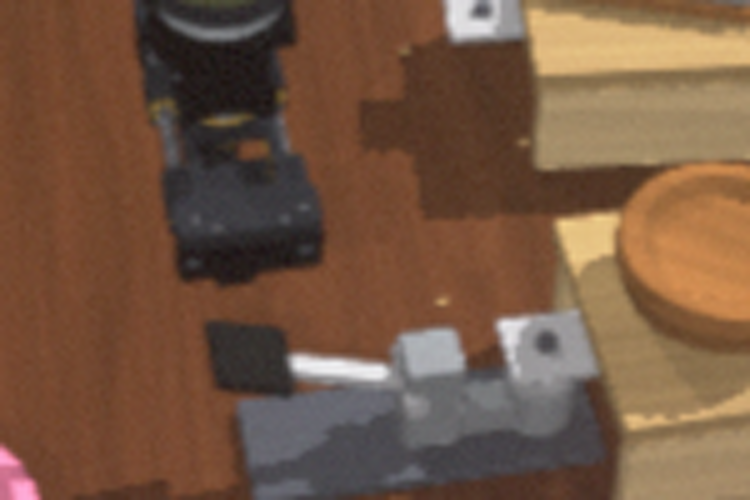

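```bash
python3 - <<'E'
from h import *
import pickle
c=pickle.load(open('s5.pkl','rb'))
cr=lambda u,v:[(u+.5)/5-.5+190,(v+.5)/5-.5+150]
iv=lambda X:((proj(c,X)-[190,150])*5+2).round(1).tolist()
st=onz(c,[cr(546,342)],76)[0];print('stud',st.round(1))
for z in (10,30,45,55): print(z,'axis under stud px',iv([[st[0],st[1],z]]))
print('corners z10',onz(c,[cr(605,455),cr(590,370),cr(238,403),cr(253,490)],10).round(1).tolist())
print('housing top centre',onz(c,[cr(430,350)],82).round(1))
print('pad',onz(c,[cr(250,357)],101).round(1))
# predicted outline of saddle at z55 if jack at tcp-derived origin
o=np.array([576.2+69.9,-164.4+3.05,0])
print('saddle pred',iv([o+[0,0,55],o+[0,-20,47],o+[20,0,47],o+[-20,0,47]]))
E
```

```text
stud [ 646.  -160.9   76. ]
10 axis under stud px [[538.5, 410.0]]
30 axis under stud px [[540.7, 389.9]]
45 axis under stud px [[542.4, 374.5]]
55 axis under stud px [[543.6, 364.1]]
corners z10 [[679.6, -201.2, 10.0], [684.9, -133.3, 10.0], [459.7, -129.9, 10.0], [461.1, -198.6, 10.0]]
housing top centre [[ 573.9 -162.6   82. ]]
pad [[ 464.3 -169.4  101. ]]
saddle pred [[543.9, 364.7], [549.5, 398.1], [574.8, 369.7], [511.1, 376.4]]
```

Saddle column measured at 513–575 px, predicted 511–575, and its axis is under the stud to within about 2 mm. Moving above the pad with the jaws shut.

```bash
python3 -m jog '[{"ax":0,"ay":0,"az":0,"dx":20,"dy":10,"dz":0,"jaw":1},{"ax":0,"ay":0,"az":0,"dx":50,"dy":12,"dz":-2,"jaw":1},{"ax":0,"ay":0,"az":0,"dx":75,"dy":12,"dz":-2,"jaw":1},{"ax":0,"ay":0,"az":0,"dx":88,"dy":12,"dz":-2,"jaw":1},{"ax":0,"ay":0,"az":0,"dx":88,"dy":12,"dz":-2,"jaw":1},{"ax":0,"ay":0,"az":0,"dx":88,"dy":12,"dz":-2,"jaw":1},{"ax":0,"ay":0,"az":0,"dx":88,"dy":12,"dz":-2,"jaw":1}]' 20; python3 -c "
from h import *
go(465,-169.5,102,2.5);print(observe()['q'].round(1))
go(457,-169.5,52,2.5)"
```

```text
clock: 7.95
tcp_pos: [468.9, -168.9, 113.9]
ee_rot: [-8.9, 89.6, -96.7]
wrist_force: [0.3, 0.4, 0.3]
finger_gap: 1.5
k 1 d [11.9 -3.9  0.3] a [ 3.137e+00  2.000e-03 -1.000e-02] q7 -74.9 deg 179.7
k -1 d [11.9 -3.9  0.3] a [-0.005  0.007  0.001] q7 -74.9 deg 0.5
[ 48.3   6.9 -33.5 111.    4.7  63.2 -74.9]
k 1 d [ 61.9 -11.9  -0.3] a [ 3.137e+00  2.000e-03 -1.000e-02] q7 -74.9 deg 179.7
k -1 d [ 61.9 -11.9  -0.3] a [-0.005  0.007  0.001] q7 -74.9 deg 0.5
```

```bash
python3 -m jog '[{"ax":0,"ay":0,"az":0,"dx":8,"dy":-3,"dz":0,"jaw":1},{"ax":0,"ay":0,"az":0,"dx":14,"dy":-4,"dz":0,"jaw":1},{"ax":0,"ay":0,"az":0,"dx":19,"dy":-5,"dz":0,"jaw":1},{"ax":0,"ay":0,"az":0,"dx":24,"dy":-7,"dz":0,"jaw":1},{"ax":0,"ay":0,"az":0,"dx":29,"dy":-8,"dz":0,"jaw":1}]';python3 -m jog '[{"ax":0,"ay":0,"az":0,"dx":5,"dy":-1,"dz":0,"jaw":1},{"ax":0,"ay":0,"az":0,"dx":10,"dy":-2,"dz":0,"jaw":1},{"ax":0,"ay":0,"az":0,"dx":15,"dy":-2,"dz":0,"jaw":1},{"ax":0,"ay":0,"az":0,"dx":20,"dy":-2,"dz":0,"jaw":1}]'; python3 -c "
from h import *
go(458,-169.5,55,2.5)"
```

```text
clock: 8.37
tcp_pos: [461.0, -169.9, 85.4]
ee_rot: [-2.7, 89.6, -90.5]
wrist_force: [-2.3, 0.5, 8.3]
finger_gap: 0.2
clock: 8.7
tcp_pos: [457.7, -170.0, 65.4]
ee_rot: [-22.2, 89.5, -110.1]
wrist_force: [-6.1, 1.6, 10.6]
finger_gap: 0.9
k 1 d [10.4  0.3 -0.6] a [ 3.136  0.005 -0.012] q7 -76.0 deg 179.7
k -1 d [10.4  0.3 -0.6] a [-0.005  0.008  0.003] q7 -76.0 deg 0.6
```

```bash
python3 -m jog '[{"ax":0,"ay":0,"az":0,"dx":4,"dy":-4,"dz":0,"jaw":1},{"ax":0,"ay":0,"az":0,"dx":8,"dy":-4,"dz":0,"jaw":1},{"ax":0,"ay":0,"az":0,"dx":10,"dy":-4,"dz":0,"jaw":1}]';python3 -m jog '[{"ax":0,"ay":0,"az":0,"dx":1.5,"dy":0,"dz":0,"jaw":1},{"ax":0,"ay":0,"az":0,"dx":3,"dy":0,"dz":0,"jaw":1}]'
```

```text
clock: 8.95
tcp_pos: [456.6, -170.2, 56.9]
ee_rot: [18.2, 89.5, -69.6]
wrist_force: [1.7, 0.7, 10.5]
finger_gap: 0.2
clock: 9.12
tcp_pos: [456.8, -170.2, 55.7]
ee_rot: [14.8, 89.4, -73.0]
wrist_force: [-8.5, 3.7, 28.2]
finger_gap: 0.5
```

Force rises to 28 N at TCP z≈55.7, so the handle is at its stop. Looking once.

```bash
python3 -c "
from h import *
print(observe()['wrist_force'])
import pickle
c=camera('side');pickle.dump(c,open('s6.pkl','wb'));save(c,'s6.png',(190,150,340,250),5)"
```

```text
[-8.46428894  3.65648841 28.2426673 ]
```

View pics/s6.png

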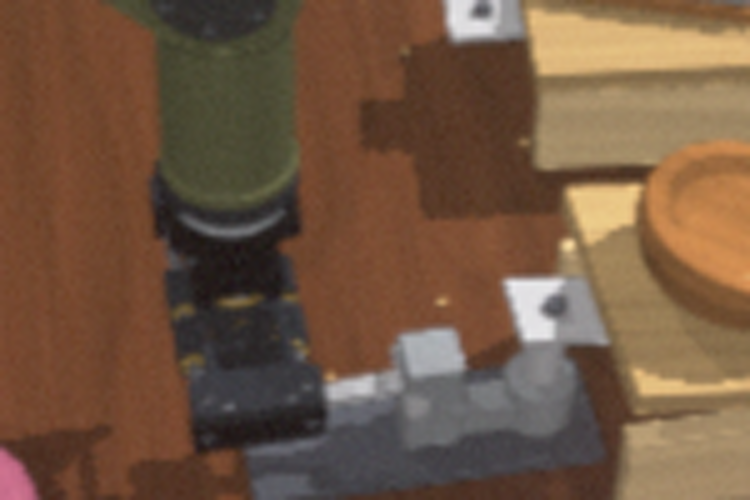

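The leaf is tilted up (stud moved from row 342 to 305), the bowl is in place, and the jack hasn't shifted (housing still at (430,350)). Letting the handle up gently until the tool is clear.

```bash
python3 -m jog '[{"ax":0,"ay":0,"az":0,"dx":-4,"dy":0,"dz":0,"jaw":1},{"ax":0,"ay":0,"az":0,"dx":-9,"dy":0,"dz":0,"jaw":1},{"ax":0,"ay":0,"az":0,"dx":-14,"dy":1,"dz":0,"jaw":1},{"ax":0,"ay":0,"az":0,"dx":-19,"dy":2,"dz":0,"jaw":1},{"ax":0,"ay":0,"az":0,"dx":-24,"dy":3,"dz":0,"jaw":1},{"ax":0,"ay":0,"az":0,"dx":-29,"dy":4,"dz":0,"jaw":1},{"ax":0,"ay":0,"az":0,"dx":-34,"dy":5,"dz":0,"jaw":1},{"ax":0,"ay":0,"az":0,"dx":-39,"dy":6,"dz":0,"jaw":1},{"ax":0,"ay":0,"az":0,"dx":-44,"dy":8,"dz":0,"jaw":1},{"ax":0,"ay":0,"az":0,"dx":-50,"dy":9,"dz":0,"jaw":1}]';python3 -m jog '[{"ax":0,"ay":0,"az":0,"dx":-6,"dy":0,"dz":0,"jaw":1},{"ax":0,"ay":0,"az":0,"dx":-12,"dy":0,"dz":0,"jaw":1},{"ax":0,"ay":0,"az":0,"dx":-18,"dy":0,"dz":0,"jaw":1},{"ax":0,"ay":0,"az":0,"dx":-18,"dy":0,"dz":0,"jaw":1},{"ax":0,"ay":0,"az":0,"dx":-18,"dy":0,"dz":0,"jaw":1},{"ax":0,"ay":0,"az":0,"dx":-18,"dy":0,"dz":0,"jaw":1}]'; python3 - <<'E'
from h import *
import pickle
a=pickle.load(open('s5.pkl','rb'))['image'];c=camera('side')['image'];b=pickle.load(open('s6.pkl','rb'))['image']
g=lambda i:cv2.cvtColor(i[205:237,265:315],cv2.COLOR_RGB2GRAY).astype(int)
print('diff to down state',abs(g(c)-g(a)).mean(),'to up state',abs(g(c)-g(b)).mean())
go(465,-169.5,101,2.5)
E
```

```text
clock: 10.0
tcp_pos: [466.4, -169.4, 106.3]
ee_rot: [21.5, 89.4, -66.3]
wrist_force: [0.0, 0.7, 0.8]
finger_gap: 0.5
clock: 10.5
tcp_pos: [466.0, -169.2, 123.9]
ee_rot: [18.4, 89.4, -69.4]
wrist_force: [0.6, 0.1, -0.6]
finger_gap: 0.3
diff to down state 1.94125 to up state 18.99625
k 1 d [22.8 -1.   0. ] a [ 3.136 -0.005 -0.015] q7 -74.2 deg 179.7
k -1 d [22.8 -1.   0. ] a [-0.005  0.01  -0.003] q7 -74.2 deg 0.6
```

The leaf is back down, with the image matching the pre-pump state. Second push.

```bash
python3 -m jog '[{"ax":0,"ay":0,"az":0,"dx":10,"dy":-1,"dz":0,"jaw":1},{"ax":0,"ay":0,"az":0,"dx":18,"dy":-2,"dz":0,"jaw":1},{"ax":0,"ay":0,"az":0,"dx":24,"dy":-3,"dz":0,"jaw":1},{"ax":0,"ay":0,"az":0,"dx":29,"dy":-4,"dz":0,"jaw":1},{"ax":0,"ay":0,"az":0,"dx":34,"dy":-6,"dz":0,"jaw":1},{"ax":0,"ay":0,"az":0,"dx":39,"dy":-7,"dz":0,"jaw":1},{"ax":0,"ay":0,"az":0,"dx":44,"dy":-8,"dz":0,"jaw":1},{"ax":0,"ay":0,"az":0,"dx":49,"dy":-9,"dz":0,"jaw":1},{"ax":0,"ay":0,"az":0,"dx":54,"dy":-10,"dz":0,"jaw":1},{"ax":0,"ay":0,"az":0,"dx":59,"dy":-10,"dz":0,"jaw":1}]';python3 -m jog '[{"ax":0,"ay":0,"az":0,"dx":4,"dy":-1,"dz":0,"jaw":1},{"ax":0,"ay":0,"az":0,"dx":8,"dy":-1,"dz":0,"jaw":1},{"ax":0,"ay":0,"az":0,"dx":9,"dy":-1,"dz":0,"jaw":1}]'
```

```text
clock: 11.38
tcp_pos: [455.5, -169.8, 64.9]
ee_rot: [10.6, 89.5, -77.2]
wrist_force: [-4.2, 1.5, 10.3]
finger_gap: 0.3
clock: 11.63
tcp_pos: [455.2, -169.8, 56.3]
ee_rot: [17.4, 89.4, -70.4]
wrist_force: [-2.1, 1.0, 11.4]
finger_gap: 0.3
```

```bash
python3 -m jog '[{"ax":0,"ay":0,"az":0,"dx":1,"dy":0,"dz":0,"jaw":1},{"ax":0,"ay":0,"az":0,"dx":2.5,"dy":0,"dz":0,"jaw":1},{"ax":0,"ay":0,"az":0,"dx":2.5,"dy":0,"dz":0,"jaw":1},{"ax":0,"ay":0,"az":0,"dx":2.5,"dy":0,"dz":0,"jaw":1}]'; python3 -c "
from h import *
import pickle
c=camera('side');b=pickle.load(open('s6.pkl','rb'))['image']
g=lambda i:cv2.cvtColor(i[200:237,265:315],cv2.COLOR_RGB2GRAY).astype(int)
print('diff to up state',abs(g(c['image'])-g(b)).mean())
save(c,'s7.png',None,1.5);print(observe()['wrist_force'])"
```

```text
clock: 11.97
tcp_pos: [455.3, -169.9, 55.8]
ee_rot: [12.2, 89.4, -75.6]
wrist_force: [-7.3, 2.7, 21.0]
finger_gap: 0.7
diff to up state 2.0524324324324326
[-7.9300069   2.58937385 21.43572614]
```

View pics/s7.png

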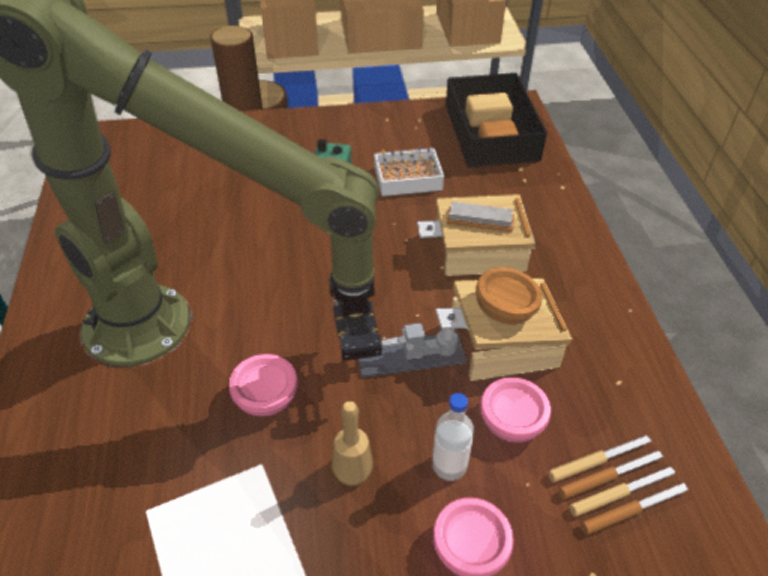

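The right leaf is up with the bowl at (508,295), the left leaf is down, and the bottle, mallet, bit box and power unit are where they were. The handle is held at its stop with 21 N. Handing in.

```bash
python3 -c "
from h import *
job_done();print(observe()['wrist_force'])"
```

```text
the job is handed in; nothing more can be done
the job is handed in; nothing more can be done
```

The job is handed in after about 12 s of robot time. The jack stands under the lift ear of the right rest, the one with the brown bowl. I pumped the handle fully down, fully up, then fully down again, and the arm is still holding it down.

- **Placement:** the saddle axis measured within about 2 mm of the stud along x in the side view. Across the jack I could only confirm it to a few millimetres, because the arm blocked the top view. The two cameras also disagreed by about 3 mm on positions.
- **Grasp:** while gripping, the fingers nudged the jack about 4 mm sideways. I allowed for this before placing it.
- **Pumping:**
  - On both pushes the tool stopped at about 56 mm, where the handle stop was expected. The force then rose to 28 N on the first push and 21 N on the second.
  - Between pushes the tool was lifted clear of the pad and the side image showed the leaf back down. I inferred that the handle was fully up and did not see it directly.
- **Final picture:** the right leaf is up with the bowl on it, matching the first pump. The left leaf is down with its stone. The bottle, mallet, bit box and power unit look unmoved; the arm partly hides the power unit.

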